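# Set the pickup tester to its third click and start it

### The arm

A 6-joint arm with a two-finger parallel gripper is mounted at the origin on the work surface. World frame = base frame: x ahead of the robot, y to its left, z up, the work surface at z = 0. Lengths are in mm, angles in rad, forces in N, time in s.
With the tool pointing down it reaches from about 275 to 825 mm from the base axis. Payload 5.2 kg.
Tool frame: the origin (TCP) lies midway between the tips of the shut fingers; the grasp point (between the pads) lies 19 mm behind it; z points along the fingers, y is the line along which they close (so a half turn about z gives the same grasp; the last joint's range is limited). The gripper opens to 93 mm and grips with 3 to 60 N. Pads are 15 mm wide; open, the fingers measure 128 mm over their backs; the gripper's body (75 mm by 188 mm) begins 65 mm behind the grasp point.
Start: joints at [1.034, 0.259, 1.535, -0, 1.348, -0.203], TCP at [180.178, 519.655, 218.653] pointing down, gripper open.
Joint ranges: [-3.14, 3.14], [-0.91, 2.08], [0.19, 2.58], [-1.22, 4.36], [0.22, 2.71], [-3.12, 3.12]. Speed limits (rad/s): [2.57, 2.57, 3.14, 3.14, 3.14, 3.14].

### API

Orientations are given as a unit quaternion [w, x, y, z].
In Python, from plant import ctrl gives the robot as it stands.
- The arm moves only by the tool arm_command, never from a script. Its argument "targets" is a list of rows, each an object with "jaw": the opening, from 0 (shut) to 1 (fully open); "travel": the shift along the tool's x, y, z in m, a list of three; "delta_rot": the turn, a rotation vector about the tool's x, y, z in degrees, a list of three. In form: [{"jaw": jaw, "travel": [dx, dy, dz], "delta_rot": [rx, ry, rz]}, ...]. A call has 1 to 12 rows; each row is the pose to reach, as a shift and turn from the pose commanded when the call began, along the tool's axes at that moment; what a row does not reach only later rows make up. A row lasts 1/10 s, in which the tool goes at most 50 mm and 8.59 degrees, less where a joint would pass 70% of its speed; a pose out of reach is approached as far as the arm can. A call with a gripper value outside its range is refused whole. The fingers move at their own pace and stop on an object; the grip force is fixed at half the most. Time passes only in rows, so rows that repeat a pose let the fingers close. It gives the time, the measured TCP pose, the force, the opening and the grip force at its end, in the units of the state.
- ctrl.get_obs(): the state, without advancing time (a new reading comes with each control period).
- ctrl.read_camera(name): name is "side" or "top" or "wrist"; returns the picture (420x560x3 uint8, blue, green, red); there is no depth.
- ctrl.calibration(name): a dict with "fx", "fy", "cx", "cy" (pixels), "pose" (4x4, takes a point from camera to world coordinates); the wrist camera has in their place "mount" (4x4, takes a point from camera to tool coordinates, whose origin is the TCP and whose axes are the flange's). Camera axes: x right, y down, z forward; pixel columns grow to the right and rows downward; lengths in mm; the calibration is good to about 2 mm. The wrist camera is an equidistant fisheye: a pixel r from the principal point sees the ray r / f radians off the axis. A picture is of the moment at which its call begins: read the wrist's pose just before it. calibration takes no time and is no camera call.
- ctrl.job_done(): hands the job in; it is judged then, once.
The state is a dict: "time": time; "joints": joint angles; "qvel": joint speeds; "effort": joint torques, N m; "eef_pos": TCP position; "orientation": TCP orientation; "contact_force": force on the tool from outside, world axes, zero at the start; "torque": the same for the moment, N m; "width": finger opening in mm; "grasp_force": force on a finger pad.
Only numpy, scipy, OpenCV 4.12 (cv2) and the standard library are available. Lean on these libraries where they do the work, as an engineer would, in place of code of your own. Each camera call takes 0.05 s, during which the arm holds its last target. There are 200 camera calls.

### The job

On the grey pickup tester, push the black slide lever with your fingertips away from its home end, feeling it click from notch to notch, and stop in the third notch without running past it. Then press the round start button fully down and let it come back up. Only push and press: do not take the lever between the fingers, and leave the other things on the bench where they are.

Things in the scene. Friction and masses are not known exactly. Their poses are not given: they have to be found in the camera images.
- tester: Grey steel test box fixed to the bench, 170 (x) by 250 (y) by 55 mm high; origin at the centre of its underside, z up, front face (two brass jack sockets) towards -x. In its flat top a black lever slot runs along y at x = -25 mm, a white tick beside each of the five notches. Lever home is y = -78 mm; notches at y = -62, -46, -30 (third), -14, +2. Start button at x = -25, y = +75 mm.
- lever_top (a point): Centre of the top of the lever's black knob, 90.5 mm above the bench. The knob is 32 mm along the tester's x, 12 mm along its y and 26 mm tall; its underside is about 9 mm above the box top, on a thin steel stem. Site axes are the tester's axes. It slides towards the tester's +y.
- lever (a joint): Slide of the lever in m along the tester's +y: 0 at home (its start, against the end stop), notches at 0.016, 0.032, 0.048 (third), 0.064, 0.080 (far stop). The detent pulls it to the nearest notch: a push of 3 to 6 N is needed about 4 mm past a notch; past 8 mm the lever snaps by itself into the next notch, ahead of a slow finger (about 20 mm/s), and stays there.
- start_top (a point): Centre of the top of the start button's plunger: a 28 mm round white cap in a low black housing on the box top. It is pressed straight down.
- start (a joint): Travel of the start button in m: 0 up, 0.006 fully down. A spring returns it; holding it fully down takes about 4 N.
- volume_knob: Loose brass guitar knob, 24 mm across, 16 mm high, standing on the back part of the tester's top at the start-button end; origin at the centre of its underside. To be left alone.
- polish: Loose white bottle, 44 mm across, 105 mm tall, standing beside the tester; origin at the centre of its underside. To be left alone.
- screw_tray: Loose blue open tray, 90 by 70 by 25 mm, beside the tester; origin at the centre of its underside. To be left alone.
- driver: Loose screwdriver with a yellow handle lying behind the tester (on its +x side), its length roughly along the tester's y; origin at its middle, on the bench. To be left alone.

How it is judged:
By the outcome, as a careful person would: the job done as asked, in the order asked, and still so for the second after the job is handed in, with the robot touching nothing.
It also fails if it takes over 69 s, if anything falls off the work surface, if the arm or the gripper's body presses on something with over 40 N, if the wrist force passes 120 N, or if a joint passes its speed limit or range.

## Working session

There is one attempt and no reset: what is moved stays moved. The work goes in short steps, Python scripts to look and compute and a tool call to move; the robot and the scene stay as the last step left them, time stands still between calls to the robot, and variables do not carry over. Pictures are saved under pics/ and viewed, at most 10 in all, crops included, and the job is handed in when it is done.

Besides the shell and the picture viewer there is one more tool, called after ">>>" as a command line: name --argument value ..., lists and objects as JSON in quotes. arm_command: Moves the arm, as the interface text tells. Its arguments: {"type":"object","properties":{"targets":{"type":"array"}},"required":["targets"]}

```bash
mkdir -p pics; python3 - <<'E'
from plant import ctrl
import cv2,numpy as np
o=ctrl.get_obs();print(o)
for n in("top","side"):
    cv2.imwrite(f"pics/{n}0.png",ctrl.read_camera(n))
    c=ctrl.calibration(n);print(n,c['fx'],c['fy'],c['cx'],c['cy'],np.round(c['pose'],3).tolist())
print(ctrl.calibration("wrist"))
E
```

```text
{'time': 0.0, 'joints': array([ 1.03421266e+00,  2.59346015e-01,  1.53608785e+00, -2.64848112e-05,
        1.34797619e+00, -2.02779706e-01]), 'qvel': array([-0.00031859,  0.00020711,  0.00184688,  0.00156403, -0.00075109,
        0.00077402]), 'effort': array([-1.08184056e-03, -4.37314904e+01, -2.83992451e+01,  7.19908881e-02,
        4.11536638e-02, -1.09917446e-04]), 'eef_pos': array([179.89336978, 519.17108463, 217.81416411]), 'orientation': array([-3.16291084e-04,  1.66125218e-01,  9.86104247e-01, -8.51978131e-04]), 'contact_force': array([-0.15635135, -0.2736404 , -0.22379684]), 'torque': array([-0.04026364, -0.0385716 ,  0.01018186]), 'grasp_force': 0.0, 'width': 93.08730061816644}
top 486.0085482902548 486.0085482902548 281.4204085398839 206.9596021218022 [[0.02, -0.99, 0.138, 518.124], [-1.0, -0.023, -0.019, 64.714], [0.022, -0.137, -0.99, 971.612], [0.0, 0.0, 0.0, 1.0]]
side 438.2597494767239 438.2597494767239 281.3155216007622 204.80237195222463 [[0.769, -0.344, 0.538, 44.346], [-0.638, -0.387, 0.665, -665.464], [-0.02, -0.856, -0.517, 637.698], [0.0, 0.0, 0.0, 1.0]]
{'fx': 325.19226210127806, 'fy': 325.19226210127806, 'cx': 282.7782931325886, 'cy': 207.43121002452938, 'mount': array([[-2.33473197e-05, -9.56809397e-01, -2.90715972e-01,
         8.07135631e+01],
       [ 9.99999975e-01, -8.69360229e-05,  2.05815608e-04,
        -3.31173240e-02],
       [-2.22199998e-04, -2.90715960e-01,  9.56809376e-01,
        -1.66096422e+02],
       [ 0.00000000e+00,  0.00000000e+00,  0.00000000e+00,
         1.00000000e+00]])}
```

View pics/top0.png

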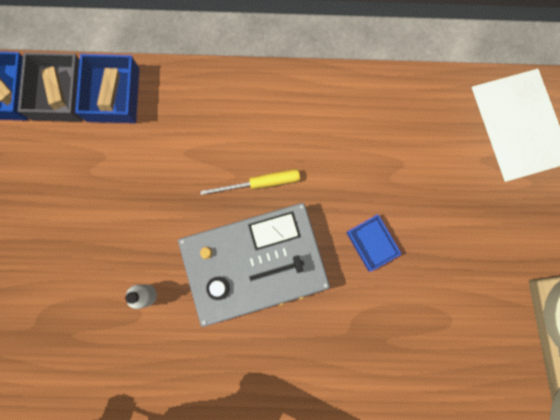

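View pics/side0.png

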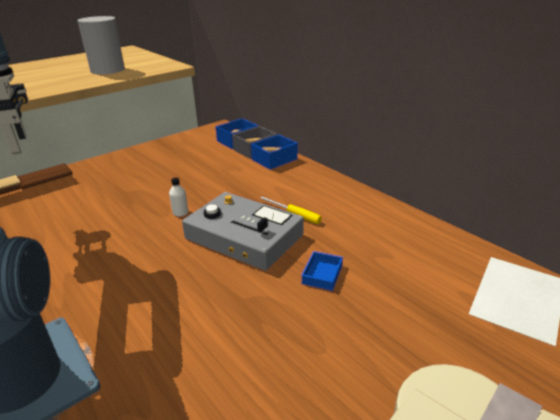

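The top picture shows the box corners at about (181,240), (302,206), (327,287) and (205,323), the lever knob at (299,264) and the button cap at (217,288). The brass knob is at (206,253), the bottle at about (140,296) and the tray at (375,243). The side picture shows the same layout.

```bash
cat > h.py <<'E'
from plant import ctrl
import cv2,numpy as np
from scipy.spatial.transform import Rotation as R
def ray(name,u,v,z):
    c=ctrl.calibration(name);P=np.array(c['pose']);d=P[:3,:3]@[(u-c['cx'])/c['fx'],(v-c['cy'])/c['fy'],1]
    return P[:3,3]+d*(z-P[2,3])/d[2]
def rot():
    w,x,y,z=ctrl.get_obs()['orientation'];return R.from_quat([x,y,z,w])
def wproj(p):
    o=ctrl.get_obs();c=ctrl.calibration("wrist");M=c['mount']
    t=rot().inv().apply(np.array(p)-o['eef_pos']);q=M[:3,:3].T@(t-M[:3,3])
    th=np.arctan2(np.hypot(q[0],q[1]),q[2]);a=np.arctan2(q[1],q[0])
    return c['cx']+c['fx']*th*np.cos(a),c['cy']+c['fx']*th*np.sin(a)
def wray(u,v,z):
    o=ctrl.get_obs();c=ctrl.calibration("wrist");M=c['mount']
    dx,dy=u-c['cx'],v-c['cy'];r=np.hypot(dx,dy);th=r/c['fx']
    d=np.array([dx/r*np.sin(th),dy/r*np.sin(th),np.cos(th)])
    d=rot().apply(M[:3,:3]@d);p=o['eef_pos']+rot().apply(M[:3,3])
    return p+d*(z-p[2])/d[2]
E
python3 - <<'E'
from h import *
px=[(181,240),(302,206),(327,287),(205,323)]
W=np.array([ray("top",*p,55)[:2] for p in px])
L=np.array([(85,125),(85,-125),(-85,-125),(-85,125)])
print(W.round(1),np.linalg.norm(np.diff(W,axis=0),axis=1))
c=W.mean(0);A=W-c
th=np.arctan2((L[:,0]*A[:,1]-L[:,1]*A[:,0]).sum(),(L*A).sum());Rm=np.array([[np.cos(th),-np.sin(th)],[np.sin(th),np.cos(th)]])
print("c",c,"th",np.degrees(th),"lever",c+Rm@[-25,-78],"btn",c+Rm@[-25,75])
print("seen lever",ray("top",299,264,88),"btn",ray("top",217,288,70),"knob",ray("top",206,253,68),"bottle",ray("top",133,297,105))
print("tool x,y",rot().as_matrix().round(3))
E
```

```text
[[578.8 234.8]
 [648.5   8.2]
 [496.9 -40.6]
 [427.3 183.6]] [237.05636224 159.20431796 234.72648642]
c [537.8823591  96.5184763] th 17.51897697994808 lever [537.52161639  14.61078518] btn [491.46530174 160.5142323 ]
seen lever [537.76953847  14.22201042  88.        ] btn [491.60995494 162.38696086  70.        ] knob [554.91509835 185.28520593  68.        ] bottle [474.35322462 304.11250426 105.        ]
tool x,y [[-0.945  0.328 -0.001]
 [ 0.328  0.945 -0.001]
 [ 0.    -0.002 -1.   ]]
```

>>> arm_command --targets '[{"jaw": 0,"travel": [-0.52,-0.381,0],"delta_rot": [0,0,53.4]},{"jaw": 0,"travel": [-0.52,-0.381,0],"delta_rot": [0,0,53.4]},{"jaw": 0,"travel": [-0.52,-0.381,0],"delta_rot": [0,0,53.4]},{"jaw": 0,"travel": [-0.52,-0.381,0],"delta_rot": [0,0,53.4]},{"jaw": 0,"travel": [-0.52,-0.381,0],"delta_rot": [0,0,53.4]},{"jaw": 0,"travel": [-0.52,-0.381,0],"delta_rot": [0,0,53.4]},{"jaw": 0,"travel": [-0.52,-0.381,0],"delta_rot": [0,0,53.4]},{"jaw": 0,"travel": [-0.52,-0.381,0],"delta_rot": [0,0,53.4]},{"jaw": 0,"travel": [-0.52,-0.381,0],"delta_rot": [0,0,53.4]},{"jaw": 0,"travel": [-0.52,-0.381,0.04],"delta_rot": [0,0,53.4]},{"jaw": 0,"travel": [-0.52,-0.381,0.04],"delta_rot": [0,0,53.4]},{"jaw": 0,"travel": [-0.52,-0.381,0.04],"delta_rot": [0,0,53.4]}]'

```text
time: 1.3
eef_pos: [520.2, 26.6, 187.9]
orientation: [-0.0, 0.592, 0.806, 0.0]
contact_force: [0.4, -0.2, -0.1]
width: 2.4
grasp_force: 0.0
```

>>> arm_command --targets '[{"jaw": 0,"travel": [0,0,0],"delta_rot": [0,0,0]},{"jaw": 0,"travel": [0,0,0],"delta_rot": [0,0,0]}]'

```text
time: 1.5
eef_pos: [519.2, 27.8, 187.4]
orientation: [-0.001, 0.593, 0.806, -0.0]
contact_force: [0.2, 0.6, -1.1]
width: 0.4
grasp_force: 0.0
```

```bash
python3 - <<'E'
from h import *
o=ctrl.get_obs();print(o['time'],o['eef_pos'],o['joints'],o['width'],rot().as_matrix().round(3).tolist())
cv2.imwrite("pics/w1.png",ctrl.read_camera("wrist"))
print(wproj([537.6,14.4,90.5]),wproj([491.5,161.5,70]))
E
```

```text
1.5 [519.15499764  27.77638691 187.43577269] [-1.61573429e-01  2.30093238e-01  1.65191593e+00  3.76995999e-04
  1.26220541e+00 -4.63991294e-01] 0.405682362528081 [[-0.298, 0.955, -0.003], [0.955, 0.298, 0.001], [0.001, -0.002, -1.0]]
(np.float64(298.15327274208437), np.float64(229.91733015850357)) (np.float64(298.45578286960114), np.float64(50.89355471144958))
```

View pics/w1.png

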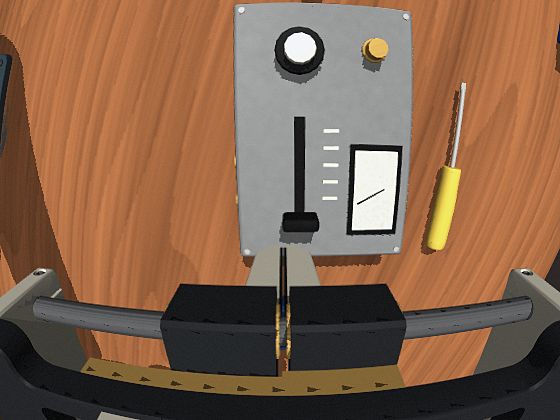

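The wrist picture shows the knob at about (301,221), the slot at column 300 and the ticks at rows 131 to 198. The button cap is at (300,47) and the finger tips are below the knob.

```bash
python3 - <<'E'
from h import *
I=cv2.imread("pics/w1.png");cv2.imwrite("pics/w1c.png",cv2.resize(I[110:270,230:350],None,fx=4.5,fy=3.7,interpolation=cv2.INTER_CUBIC))
y=np.array([-.301,.954]);x=np.array([.954,.301])
c0=np.array([537.9,96.5])
def loc(p):d=p[:2]-c0;return (d@x).round(1),(d@y).round(1)
for r,n in zip((131,148,165,182,198),(2,-14,-30,-46,-62)):print(n,loc(wray(331,r,55)))
print("slot",loc(wray(300,140,55)),loc(wray(300,205,55)))
print("screws",[loc(wray(*p,55)) for p in((240,10),(406,16),(396,250),(247,252))])
print("btn",[loc(wray(300,47,z)) for z in(66,70)],"tcp",loc(ctrl.get_obs()['eef_pos']))
for l in(0,4,8,-4):print(l,wproj([*(c0+x*-25+y*(-78+l)),90.5]))
E
```

```text
2 (np.float64(6.1), np.float64(4.8))
-14 (np.float64(6.4), np.float64(-11.1))
-30 (np.float64(6.8), np.float64(-27.1))
-46 (np.float64(7.4), np.float64(-43.5))
-62 (np.float64(7.9), np.float64(-59.2))
slot (np.float64(-22.5), np.float64(-3.9)) (np.float64(-21.8), np.float64(-66.2))
screws [(np.float64(-77.2), np.float64(120.1)), (np.float64(79.2), np.float64(121.7)), (np.float64(80.6), np.float64(-115.5)), (np.float64(-74.7), np.float64(-115.8))]
btn [(np.float64(-23.2), np.float64(80.3)), (np.float64(-23.4), np.float64(79.5))] tcp (np.float64(-38.6), np.float64(-58.8))
0 (np.float64(298.13356242468245), np.float64(229.7265408266279))
4 (np.float64(298.19809685419665), np.float64(225.39203183001362))
8 (np.float64(298.26137810248457), np.float64(221.01509528823914))
-4 (np.float64(298.0678421568118), np.float64(234.01771906217593))
```

View pics/w1c.png

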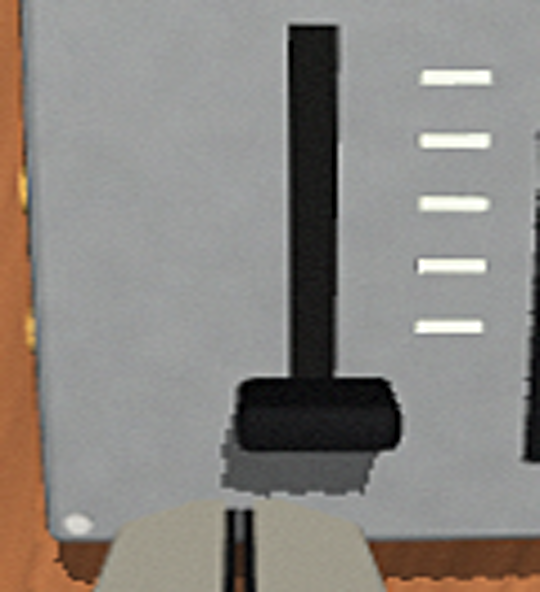

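>>> arm_command --targets '[{"jaw": 0,"travel": [-0.044,0.016,0],"delta_rot": [0,0,0]},{"jaw": 0,"travel": [-0.044,0.016,0],"delta_rot": [0,0,0]},{"jaw": 0,"travel": [-0.044,0.016,0.04],"delta_rot": [0,0,0]},{"jaw": 0,"travel": [-0.044,0.016,0.08],"delta_rot": [0,0,0]},{"jaw": 0,"travel": [-0.044,0.016,0.1],"delta_rot": [0,0,0]},{"jaw": 0,"travel": [-0.044,0.016,0.114],"delta_rot": [0,0,0]},{"jaw": 0,"travel": [-0.044,0.016,0.114],"delta_rot": [0,0,0]},{"jaw": 0,"travel": [-0.044,0.016,0.114],"delta_rot": [0,0,0]}]'

```text
time: 2.35
eef_pos: [547.8, -7.3, 75.2]
orientation: [0.0, 0.591, 0.807, 0.0]
contact_force: [0.1, 0.4, -0.2]
width: 0.2
grasp_force: 0.0
```

```bash
cat >> h.py <<'E'
y=np.array([-.301,.954]);x=np.array([.954,.301]);c0=np.array([537.9,96.5])+2.4*x+2.7*y
def loc(p):d=p[:2]-c0;return (d@x).round(1),(d@y).round(1)
E
python3 - <<'E'
from h import *
o=ctrl.get_obs();print(o['time'],o['eef_pos'],loc(o['eef_pos']),o['contact_force'],o['joints'])
I=ctrl.read_camera("wrist");cv2.imwrite("pics/w2c.png",cv2.resize(I[110:310,200:400],(600,600),interpolation=cv2.INTER_CUBIC))
E
```

```text
2.35 [547.75823385  -7.25118005  75.19927044] (np.float64(-24.2), np.float64(-104.6)) [ 0.12318243  0.35264233 -0.18550506] [-2.17033864e-01  3.92357312e-01  1.72693333e+00  2.23369975e-04
  1.02204110e+00 -5.23796994e-01]
```

View pics/w2c.png

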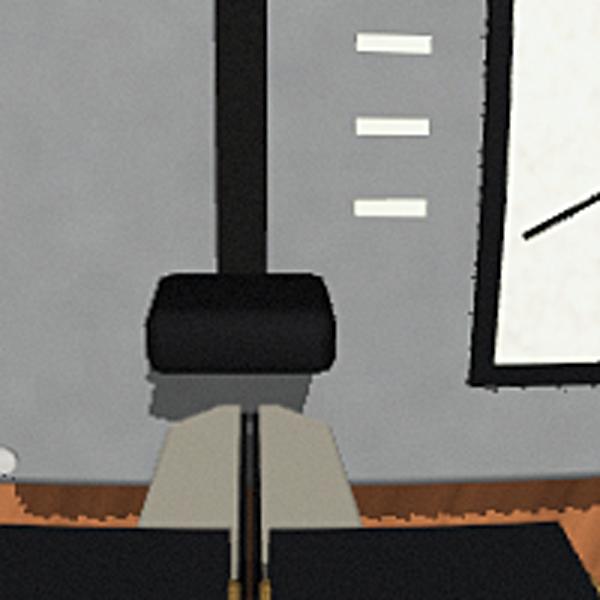

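The tips stand centred behind the knob, at about (250,410) in the crop, with a small gap to its back face.

>>> arm_command --targets '[{"jaw": 0,"travel": [0.003,0,0],"delta_rot": [0,0,0]},{"jaw": 0,"travel": [0.006,0,0],"delta_rot": [0,0,0]},{"jaw": 0,"travel": [0.009,0,0],"delta_rot": [0,0,0]},{"jaw": 0,"travel": [0.011,0,0],"delta_rot": [0,0,0]},{"jaw": 0,"travel": [0.013,0,0],"delta_rot": [0,0,0]},{"jaw": 0,"travel": [0.014,0,0],"delta_rot": [0,0,0]}]'

```text
time: 3.0
eef_pos: [544.0, 4.5, 74.7]
orientation: [0.0, 0.591, 0.806, -0.0]
contact_force: [-0.8, -2.2, 0.7]
width: 0.8
grasp_force: 1.1
```

>>> arm_command --targets '[{"jaw": 0,"travel": [0.001,0,0],"delta_rot": [0,0,0]},{"jaw": 0,"travel": [0.002,0,0],"delta_rot": [0,0,0]}]'

```text
time: 3.2
eef_pos: [543.4, 6.1, 74.6]
orientation: [0.0, 0.591, 0.806, -0.0]
contact_force: [-0.8, -3.7, 2.1]
width: 0.6
grasp_force: 1.9
```

>>> arm_command --targets '[{"jaw": 0,"travel": [0.001,0,0],"delta_rot": [0,0,0]},{"jaw": 0,"travel": [0.002,0,0],"delta_rot": [0,0,0]}]'

```text
time: 3.4
eef_pos: [542.8, 8.1, 74.7]
orientation: [0.0, 0.592, 0.806, -0.0]
contact_force: [-0.3, -4.9, 2.1]
width: 0.6
grasp_force: 2.0
```

>>> arm_command --targets '[{"jaw": 0,"travel": [0.001,0,0],"delta_rot": [0,0,0]},{"jaw": 0,"travel": [0.002,0,0],"delta_rot": [0,0,0]}]'

```text
time: 3.6
eef_pos: [542.0, 10.8, 74.4]
orientation: [-0.0, 0.592, 0.806, 0.0]
contact_force: [0.5, -1.3, 1.5]
width: 0.5
grasp_force: 0.6
```

>>> arm_command --targets '[{"jaw": 0,"travel": [0.001,0,0],"delta_rot": [0,0,0]},{"jaw": 0,"travel": [0.002,0,0],"delta_rot": [0,0,0]}]'

```text
time: 3.8
eef_pos: [540.9, 13.2, 74.1]
orientation: [-0.001, 0.592, 0.806, 0.0]
contact_force: [-0.5, -0.0, -0.1]
width: 1.0
grasp_force: 0.0
```

>>> arm_command --targets '[{"jaw": 0,"travel": [0.001,0,0],"delta_rot": [0,0,0]},{"jaw": 0,"travel": [0.002,0,0],"delta_rot": [0,0,0]}]'

```text
time: 4.0
eef_pos: [540.6, 14.7, 74.3]
orientation: [-0.0, 0.591, 0.806, 0.0]
contact_force: [0.5, -0.3, -0.1]
width: 0.4
grasp_force: 0.0
```

First click: the force rose to 5 N and then dropped to zero. I'll go on to the second notch.

>>> arm_command --targets '[{"jaw": 0,"travel": [0.002,0,0],"delta_rot": [0,0,0]},{"jaw": 0,"travel": [0.004,0,0],"delta_rot": [0,0,0]},{"jaw": 0,"travel": [0.006,0,0],"delta_rot": [0,0,0]},{"jaw": 0,"travel": [0.008,0,0],"delta_rot": [0,0,0]}]'

```text
time: 4.4
eef_pos: [538.5, 21.5, 74.5]
orientation: [0.0, 0.591, 0.806, -0.0]
contact_force: [-0.3, -3.8, -1.2]
width: 0.4
grasp_force: 1.9
```

>>> arm_command --targets '[{"jaw": 0,"travel": [0.001,0,0],"delta_rot": [0,0,0]},{"jaw": 0,"travel": [0.002,0,0],"delta_rot": [0,0,0]}]'

```text
time: 4.6
eef_pos: [537.9, 23.4, 74.5]
orientation: [0.0, 0.591, 0.806, -0.0]
contact_force: [-0.2, -3.9, -0.6]
width: 0.5
grasp_force: 2.0
```

>>> arm_command --targets '[{"jaw": 0,"travel": [0.001,0,0],"delta_rot": [0,0,0]},{"jaw": 0,"travel": [0.002,0,0],"delta_rot": [0,0,0]}]'

```text
time: 4.8
eef_pos: [537.1, 26.0, 74.5]
orientation: [-0.0, 0.592, 0.806, 0.0]
contact_force: [-0.4, -1.0, 0.0]
width: 0.4
grasp_force: 0.6
```

>>> arm_command --targets '[{"jaw": 0,"travel": [0.001,0,0],"delta_rot": [0,0,0]},{"jaw": 0,"travel": [0.001,0,0],"delta_rot": [0,0,0]}]'

```text
time: 5.0
eef_pos: [536.6, 27.4, 74.5]
orientation: [-0.0, 0.591, 0.806, 0.0]
contact_force: [-0.1, -0.9, 1.4]
width: 0.6
grasp_force: 0.0
```

Second click at y ≈ 27. The third should come near y ≈ 42.

>>> arm_command --targets '[{"jaw": 0,"travel": [0.002,0,0],"delta_rot": [0,0,0]},{"jaw": 0,"travel": [0.004,0,0],"delta_rot": [0,0,0]},{"jaw": 0,"travel": [0.006,0,0],"delta_rot": [0,0,0]},{"jaw": 0,"travel": [0.008,0,0],"delta_rot": [0,0,0]},{"jaw": 0,"travel": [0.01,0,0],"delta_rot": [0,0,0]}]'

```text
time: 5.5
eef_pos: [534.0, 35.9, 74.5]
orientation: [0.0, 0.591, 0.806, -0.0]
contact_force: [0.3, -2.8, 0.1]
width: 0.5
grasp_force: 1.6
```

>>> arm_command --targets '[{"jaw": 0,"travel": [0.001,0,0],"delta_rot": [0,0,0]},{"jaw": 0,"travel": [0.002,0,0],"delta_rot": [0,0,0]}]'

```text
time: 5.7
eef_pos: [533.5, 37.6, 74.5]
orientation: [0.0, 0.591, 0.806, -0.0]
contact_force: [0.4, -4.9, 0.1]
width: 0.4
grasp_force: 2.1
```

>>> arm_command --targets '[{"jaw": 0,"travel": [0.001,0,0],"delta_rot": [0,0,0]},{"jaw": 0,"travel": [0.002,0,0],"delta_rot": [0,0,0]}]'

```text
time: 5.9
eef_pos: [532.7, 39.9, 74.5]
orientation: [0.0, 0.592, 0.806, -0.0]
contact_force: [0.3, -2.0, -0.0]
width: 0.5
grasp_force: 1.5
```

>>> arm_command --targets '[{"jaw": 0,"travel": [0.001,0,0],"delta_rot": [0,0,0]},{"jaw": 0,"travel": [0.001,0,0],"delta_rot": [0,0,0]}]'

```text
time: 6.1
eef_pos: [532.1, 41.7, 74.4]
orientation: [-0.001, 0.592, 0.806, 0.0]
contact_force: [0.3, -0.8, 0.0]
width: 0.3
grasp_force: 0.1
```

>>> arm_command --targets '[{"jaw": 0,"travel": [0.0005,0,0],"delta_rot": [0,0,0]},{"jaw": 0,"travel": [0.0005,0,0],"delta_rot": [0,0,0]}]'

```text
time: 6.3
eef_pos: [532.1, 42.0, 74.4]
orientation: [-0.0, 0.591, 0.806, 0.0]
contact_force: [0.0, -0.2, 0.2]
width: 0.5
grasp_force: 0.0
```

```bash
python3 - <<'E'
from h import *
o=ctrl.get_obs();print(loc(o['eef_pos']),o['contact_force'])
I=ctrl.read_camera("wrist");cv2.imwrite("pics/w3c.png",cv2.resize(I[110:310,200:400],(600,600),interpolation=cv2.INTER_CUBIC))
for j in(32,40,48,64):print(j,[((np.array(wproj([*(c0+x*-25+y*(-78+j+e)),z]))-[200,110])*3).round() for e,z in((6,90.5),(-6,90.5),(6,64.5))])
E
```

```text
(np.float64(-24.4), np.float64(-53.0)) [ 0.04792531 -0.17754627  0.19296418]
32 [array([242., 419.]), array([242., 482.]), array([243., 364.])]
40 [array([242., 375.]), array([242., 440.]), array([243., 324.])]
48 [array([241., 329.]), array([242., 397.]), array([242., 284.])]
64 [array([241., 233.]), array([241., 306.]), array([242., 201.])]
```

View pics/w3c.png

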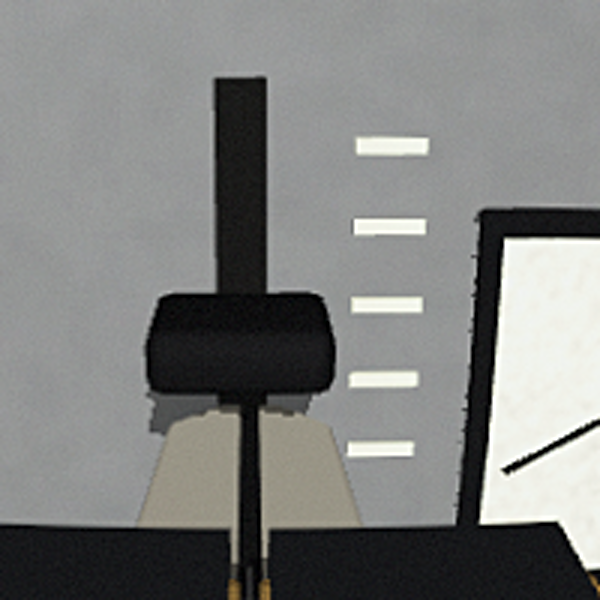

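The knob's top face spans crop rows 333 to 393. That fits slide = 48 mm, the third notch (the prediction was 329 to 397). Next I back off, lift and go over the button.

>>> arm_command --targets '[{"jaw": 0,"travel": [-0.01,0,0],"delta_rot": [0,0,0]},{"jaw": 0,"travel": [-0.01,0,0],"delta_rot": [0,0,0]},{"jaw": 0,"travel": [-0.01,0,-0.03],"delta_rot": [0,0,0]},{"jaw": 0,"travel": [-0.01,0,-0.06],"delta_rot": [0,0,0]},{"jaw": 0,"travel": [-0.01,0,-0.06],"delta_rot": [0,0,0]},{"jaw": 0,"travel": [0.04,0,-0.06],"delta_rot": [0,0,0]},{"jaw": 0,"travel": [0.08,-0.001,-0.06],"delta_rot": [0,0,0]},{"jaw": 0,"travel": [0.11,-0.001,-0.06],"delta_rot": [0,0,0]},{"jaw": 0,"travel": [0.129,-0.001,-0.06],"delta_rot": [0,0,0]},{"jaw": 0,"travel": [0.129,-0.001,-0.06],"delta_rot": [0,0,0]},{"jaw": 0,"travel": [0.129,-0.001,-0.03],"delta_rot": [0,0,0]},{"jaw": 0,"travel": [0.129,-0.001,-0.03],"delta_rot": [0,0,0]}]'

```text
time: 7.55
eef_pos: [490.1, 163.2, 101.3]
orientation: [-0.002, 0.592, 0.806, -0.002]
contact_force: [-1.0, 0.7, -1.2]
width: 0.5
grasp_force: 0.0
```

```bash
python3 - <<'E'
from h import *
o=ctrl.get_obs();p=o['eef_pos'];print(o['time'],p,loc(p),o['contact_force'])
I=ctrl.read_camera("wrist");cv2.imwrite("pics/w4c.png",cv2.resize(I[110:330,170:420],(682,600),interpolation=cv2.INTER_CUBIC))
s=600/220
for z in(67,72):print([((np.array(wproj([*(c0+x*(-25+a)+y*(75+b)),z]))-[170,110])*s).round() for a,b in((0,0),(-14,0),(14,0),(0,14),(0,-14))])
print("under tcp",((np.array(wproj([p[0],p[1],69]))-[170,110])*s).round())
E
```

```text
7.55 [490.13919838 163.22326552 101.30847451] (np.float64(-27.9), np.float64(75.3)) [-0.99687969  0.6922319  -1.1826525 ]
[array([315., 343.]), array([257., 342.]), array([372., 343.]), array([315., 288.]), array([314., 394.])]
[array([315., 350.]), array([256., 350.]), array([373., 350.]), array([315., 295.]), array([315., 403.])]
under tcp [303. 345.]
```

View pics/w4c.png

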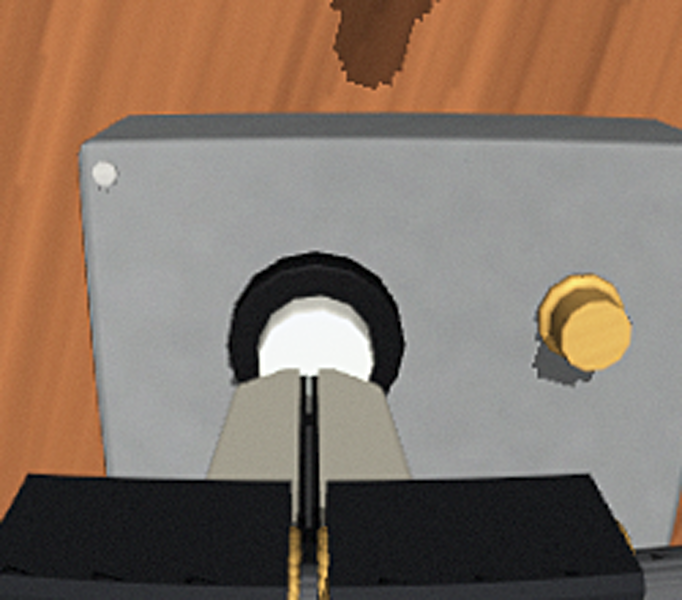

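The cap centre is at about column 316 and its far edge at row 298. That matches the estimate, and the tip is about 3 mm to the left.

>>> arm_command --targets '[{"jaw": 0,"travel": [0,0.002,0.01],"delta_rot": [0,0,0]},{"jaw": 0,"travel": [0,0.002,0.02],"delta_rot": [0,0,0]},{"jaw": 0,"travel": [0,0.002,0.025],"delta_rot": [0,0,0]},{"jaw": 0,"travel": [0,0.002,0.025],"delta_rot": [0,0,0]}]'

```text
time: 8.0
eef_pos: [493.9, 164.6, 78.6]
orientation: [-0.001, 0.592, 0.806, -0.001]
contact_force: [-0.5, 0.2, 0.5]
width: 0.3
grasp_force: 0.0
```

>>> arm_command --targets '[{"jaw": 0,"travel": [0,0,0.002],"delta_rot": [0,0,0]},{"jaw": 0,"travel": [0,0,0.004],"delta_rot": [0,0,0]},{"jaw": 0,"travel": [0,0,0.004],"delta_rot": [0,0,0]}]'

```text
time: 8.3
eef_pos: [494.8, 164.8, 75.7]
orientation: [0.0, 0.591, 0.806, 0.0]
contact_force: [-0.5, -1.0, 1.3]
width: 0.6
grasp_force: 0.9
```

>>> arm_command --targets '[{"jaw": 0,"travel": [0,0,0.002],"delta_rot": [0,0,0]},{"jaw": 0,"travel": [0,0,0.002],"delta_rot": [0,0,0]}]'

```text
time: 8.5
eef_pos: [494.8, 164.8, 73.7]
orientation: [0.0, 0.591, 0.806, 0.0]
contact_force: [0.5, -1.3, 2.7]
width: 0.3
grasp_force: 1.3
```

>>> arm_command --targets '[{"jaw": 0,"travel": [0,0,0.002],"delta_rot": [0,0,0]},{"jaw": 0,"travel": [0,0,0.002],"delta_rot": [0,0,0]}]'

```text
time: 8.7
eef_pos: [494.8, 164.8, 71.6]
orientation: [0.0, 0.591, 0.806, 0.0]
contact_force: [-0.1, 0.4, 4.0]
width: 0.4
grasp_force: 1.8
```

>>> arm_command --targets '[{"jaw": 0,"travel": [0,0,0.001],"delta_rot": [0,0,0]},{"jaw": 0,"travel": [0,0,0.002],"delta_rot": [0,0,0]}]'

```text
time: 8.9
eef_pos: [494.9, 164.9, 70.9]
orientation: [0.001, 0.591, 0.806, 0.0]
contact_force: [-4.3, -1.3, 20.9]
width: 0.7
grasp_force: 10.8
```

>>> arm_command --targets '[{"jaw": 0,"travel": [0,0,0.001],"delta_rot": [0,0,0]},{"jaw": 0,"travel": [0,0,0.001],"delta_rot": [0,0,0]}]'

```text
time: 9.1
eef_pos: [494.9, 164.9, 70.9]
orientation: [0.001, 0.591, 0.806, 0.001]
contact_force: [-5.8, -0.8, 22.1]
width: 0.1
grasp_force: 11.1
```

It bottomed at z = 70.9 with about 21 N, roughly 6 mm below first contact. Now I release it.

>>> arm_command --targets '[{"jaw": 0,"travel": [0,0,-0.01],"delta_rot": [0,0,0]},{"jaw": 0,"travel": [0,0,-0.03],"delta_rot": [0,0,0]},{"jaw": 0,"travel": [0,0,-0.06],"delta_rot": [0,0,0]},{"jaw": 0,"travel": [-0.03,0,-0.1],"delta_rot": [0,0,0]},{"jaw": 0,"travel": [-0.07,0,-0.13],"delta_rot": [0,0,0]},{"jaw": 0,"travel": [-0.1,0,-0.13],"delta_rot": [0,0,0]},{"jaw": 0,"travel": [-0.12,0,-0.13],"delta_rot": [0,0,0]},{"jaw": 0,"travel": [-0.12,0,-0.13],"delta_rot": [0,0,0]},{"jaw": 0,"travel": [-0.12,0,-0.13],"delta_rot": [0,0,0]},{"jaw": 0,"travel": [-0.12,0,-0.13],"delta_rot": [0,0,0]}]'

```text
time: 10.1
eef_pos: [529.8, 51.3, 197.9]
orientation: [-0.001, 0.591, 0.806, -0.0]
contact_force: [-0.3, 0.0, -0.8]
width: 0.7
grasp_force: 0.0
```

```bash
python3 - <<'E'
from h import *
o=ctrl.get_obs();print(o['time'],o['eef_pos'],o['contact_force'],np.abs(o['qvel']).max())
cv2.imwrite("pics/w5.png",ctrl.read_camera("wrist"))
for j in(32,48,64):print(j,wproj([*(c0+x*-25+y*(-78+j)),90.5]))
E
```

```text
10.1 [529.76016504  51.33372151 197.92007053] [-0.30113089  0.02183172 -0.80090821] 0.00994759102406985
32 (np.float64(280.80042506331773), np.float64(208.1248407077015))
48 (np.float64(280.7775708558748), np.float64(190.46062096604356))
64 (np.float64(280.7581474790398), np.float64(172.31010094091044))
```

View pics/w5.png

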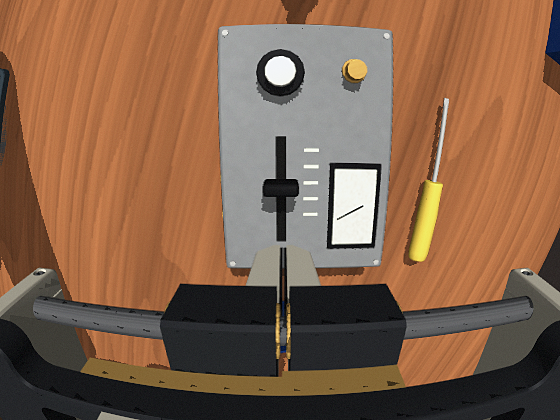

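The lever knob is at (281,188), which matches the third notch (prediction row 190). The button cap at (280,70) is up and free, and the brass knob and screwdriver are where they were. I'm handing in.

```bash
python3 -c "
from plant import ctrl
print(ctrl.job_done())"
```

```text
the job is handed in; nothing more can be done
None
```

I pushed the lever into its third notch, pressed the start button fully down and let it come back up, and handed the job in at about 10 s with the arm clear; the final wrist picture agrees, but no verdict was returned.

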